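Shut the hot-plate guard and drop its latch bar into the keeper

TASK

The hot plate is on, so shut its guard: lift the latch bar by its thumb tab, swing the gate home and press it gently against the rubber buffer, and let the bar drop fully down behind the striker so that the latch alone keeps the gate shut, snug on its buffer. Do not slam or force the gate or the bar against the latch post, and leave the other things on the table as they are.

Things in the scene. Friction and masses are not known exactly. Their poses are not given: they have to be found in the camera images.
- guard: Fixed guard round a hot plate, 270 x 280 mm, 140 mm high: 20 mm aluminium sections, clear panels, open top, gate in front. Origin: table level, in the mid-plane of the gate leaf at gate angle 0, half-way along the front. x points into the guard (the way the gate shuts), y to the hinge side, z up; its yaw is that of the whole guard.
- gate_hinge (a point): The gate's upright hinge axis, at table level, 120 mm to the guard's +y from the guard's origin.
- gate (a joint): Gate angle, rad. At 0 the leaf runs from the hinge along the guard's -y; it grows as the gate opens, the free edge swinging to the guard's -x. The gate stays where it is left (hinge friction about 0.06 N m). Latched it reads between -0.06 and 0.06, depending on how the keeper is set.
- gate_leaf: Gate leaf: clear panel in an aluminium frame, 0.4 to 0.65 kg, 250 mm from hinge axis to free edge, 12 mm thick (6 mm either side of the hinge-axis plane), from 18 to 140 mm above the table. Origin on the hinge axis at table level; -y runs along the leaf to its free edge, +x is the leaf's inner side, z up.
- bar (a joint): Lift angle of the latch bar, rad: 0 = down and level on its stop pin; grows as the thumb tab is lifted, 0.7 at most; let go, the bar falls by its own weight. From 0.1 on the bar clears the striker (0.2 is ample).
- latch_bar: Flat steel latch bar, 6 mm thick, 18 mm high, 0.11 to 0.18 kg, on the gate's outer face, with a black thumb tab. Origin: on its pivot, mid-thickness; 150 mm from the hinge axis, 131 mm above the table, 11 mm outward of the leaf's mid-plane. The bar runs 142 mm along its own -y (42 mm past the leaf's free edge); x is the leaf's inward normal, the pivot's axis; z up.
- thumb_tab (a point): Middle of the black thumb tab that stands up from the bar: 10 mm thick across the gate, 22 mm wide along it, up to 27 mm above this point (top bead 13 mm thick), free on both sides down to 27 mm below it (top of the gate, with the bar down). 60 mm along the bar from the pivot and 38 mm above it. Pinched across its thickness, it can turn between the pads as the bar lifts.
- latch_post: Fixed post at the guard's -y front corner, 140 mm high; origin and axes as the guard's. To its outer side a dark steel keeper with a rubber buffer is screwed through slots: the keeper, buffer included, may be set up to 13 mm farther out or in (guard's x) than its mid-setting, and how far is not measured.
- catch (a point): Mid-setting place of the keeper's catch: middle of its slot, at the height of the striker's top, 132 mm up, 271 mm from the hinge axis. The catch is a U open at the top, 26 mm wide along the gate: in front the striker, an upright lip 5 mm thick, 10 mm higher than the lower edge of the resting bar; then a slot 10 mm wide along x, then a hard back wall up to 162 mm.
- buffer_spot (a point): Mid-setting place of the rubber buffer's face, 241 mm from the hinge axis, 86 mm up. The gate's back meets it 2.5 mm before the bar can drop behind the striker. It springs at 1.5 N per mm and pushes the gate out again, so keep the gate pressed while the bar goes down: it bears 4 N as the bar gets behind the striker, 10 N as the bar meets the back wall 4 mm farther in.
- hotplate: Bystander: hot plate with a circuit board on it, inside the guard, 150 x 150 x 60 mm; origin under its middle.
- iron_stand: Bystander: soldering-iron stand, black base 150 x 75 x 28 mm with a coil holder and iron leaning up to about 130 mm; origin under its middle.
- bug: Bystander: small six-legged kit robot, 80 x 85 x 48 mm; origin under its middle.
- cutters: Bystander: side cutters with yellow handles, 130 mm long, 15 mm high, lying along its x.
- tumbler: Bystander: drinking glass, 72 mm wide, 90 mm high.
- solder_spool: Bystander: spool, 60 mm wide, 46 mm high.
- parts_tray: Bystander: small grey divided tray, 110 x 80 x 25 mm.

How it is judged:
By the outcome, as a careful person would: the job done as asked, in the order asked, and still so for the second after the job is handed in, with the robot touching nothing.
It also fails if it takes over 70 s, if anything falls off the work surface, if the arm or the gripper's body presses on something with over 40 N, if the wrist force passes 120 N, or if a joint passes its speed limit or range.

ROBOT

A 7-joint arm with a two-finger parallel gripper is mounted at the origin on the work surface. World frame = base frame: x ahead of the robot, y to its left, z up, the work surface at z = 0. Lengths are in m, angles in rad, forces in N, time in s.
With the tool pointing down it reaches from about 0.4 to 0.85 m from the base axis. Payload 4.5 kg.
Tool frame: the origin (TCP) lies between the finger pads; the fingertips stand 22 mm ahead of it and the grasp point (between the pads) lies 3 mm ahead of it; x points along the fingers, y is the direction in which the jaws open and shut, and the axes are right-handed (so a half turn about x gives the same grasp; the last joint's range is limited). The gripper opens to 85 mm and grips with 20 to 120 N. Pads are 22 mm wide; open, the fingers measure 114 mm over their backs; the gripper's body (76 mm by 85 mm) begins 54 mm behind the grasp point. The pads swing forward as they close: fully open they stand 13 mm farther back than shut.
Start: joints at [1.308, 0.689, -0.195, 1.565, 0.157, 0.902, -0.215], TCP at [0.183, -0.598, 0.253] pointing down, gripper open.
Joint ranges: [-3.01, 3.01], [-0.46, 2.08], [-1.47, 1.51], [0.13, 2.56], [-1, 4.14], [0.04, 2.09], [-2.66, 2.66]. Speed limits (rad/s): [2.57, 2.57, 3.14, 3.14, 3.14, 3.14, 3.14].

INTERFACE

Orientations are given as a rotation vector (axis times angle).
In Python, from rig import r gives the robot as it stands. Calls block until the motion is done:
- r.move_ptp(position, orientation): joint-space move of the TCP to a pose.
- r.servo_line(position, frame=None, feed=0.15): straight line of the TCP; frame=None keeps the orientation; feed is the mean speed in m/s.
- r.goto_joints(angles): joint-space move.
- r.grip(opening): finger opening in m; the grip force is fixed at half the most; returns when the fingers have stopped.
- r.wait(seconds).
- r.solve_ik(position, orientation): joint angles nearest the present ones, or None.
- r.observe(): the state.
- r.get_image(name): name is "side" or "top"; returns a dict with "frame" (480x640x3 uint8, red, green, blue), "fx", "fy", "cx", "cy" (pixels), "world_to_cam" (4x4, takes a point from world to camera coordinates). Camera axes: x right, y down, z forward; pixel columns grow to the right and rows downward; lengths in m; the calibration is good to about 2 mm. A picture is of the moment at which its call begins. There is no depth.
A pose or a line that the arm cannot do raises r.MotionError and nothing moves.
- r.sign_off(): hands the job in, once; it reports no verdict.
The state is a dict: "time_s": time; "joint_pos": joint angles; "joint_vel": joint speeds; "joint_torque": joint torques, N m; "tool_pos": TCP position; "eef_rot": TCP orientation; "ft_force": force on the tool from outside, world axes, zero at the start; "moment": the same for the moment, N m; "width": finger opening in m.
Only numpy, scipy, OpenCV 4.12 (cv2) and the standard library are available. Lean on these libraries where they do the work, as an engineer would, in place of code of your own. Each camera call takes 0.05 s, during which the arm holds its last target. There are 200 camera calls.

## Working session

There is one attempt and no reset: what is moved stays moved. The work goes in short steps, each a Python script; the robot and the scene stay as the last script left them, time stands still between calls to the robot, and variables do not carry over. Pictures are saved under pics/ and viewed, about 8 in all and at most 12, crops included, and the job is handed in when it is done.

```bash
ls; mkdir -p pics; python3 - <<'E'
from rig import r
import cv2,numpy as np
s=r.observe();print(s)
for n in("side","top"):
    d=r.get_image(n);cv2.imwrite(f"pics/{n}0.png",d["frame"][:,:,::-1]);print(n,d["fx"],d["fy"],d["cx"],d["cy"],np.array(d["world_to_cam"]).round(4).tolist())
E
```

```text
pics
{'time_s': 0.0, 'joint_pos': array([ 1.30779449,  0.68997721, -0.1945069 ,  1.56635831,  0.15726888,
        0.90252031, -0.21508128]), 'joint_vel': array([ 0.00015901, -0.00112932,  0.00080288,  0.00115357,  0.00083738,
        0.00056036, -0.00049651]), 'joint_torque': array([ 1.13122644e-04, -5.39605951e+01, -1.26614470e+00, -1.58541816e+01,
        9.15589073e-03,  9.44553525e-03,  3.04879347e-05]), 'tool_pos': array([ 0.18256314, -0.59709087,  0.25248426]), 'eef_rot': array([ 2.06214072,  0.31034739, -2.06296746]), 'ft_force': array([-0.06812759, -0.09485776, -1.10718701]), 'moment': array([-0.04181684, -0.01195924,  0.03454122]), 'width': 0.0853553771459111}
side 543.171636256531 543.171636256531 315.6256911922538 238.08034129731942 [[-0.9096, -0.4149, 0.0194, 0.5549], [-0.2775, 0.5722, -0.7717, 0.2168], [0.3091, -0.7074, -0.6356, 1.3142], [0.0, 0.0, 0.0, 1.0]]
top 478.63339849905145 478.63339849905145 316.91807354608915 236.44492008040277 [[-0.0026, -1.0, -0.0021, 0.0876], [-0.9785, 0.0029, -0.2061, 0.5975], [0.2061, 0.0015, -0.9785, 1.2886], [0.0, 0.0, 0.0, 1.0]]
```

View pics/side0.png

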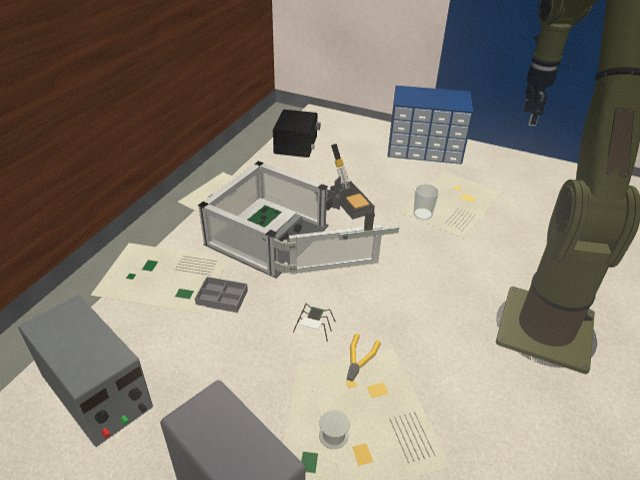

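View pics/top0.png

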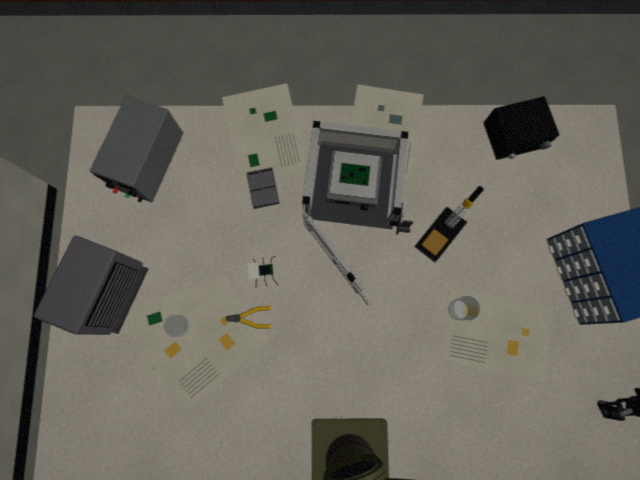

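The side view shows the guard near (265,220), with the gate open and the bar tip at (397,230). In the top view the guard fills (305–408, 122–232). The hinge is near (307,215), the tab near (350,277), the bar tip near (367,303) and the keeper near (403,226). I'll enlarge both to read exact pixels.

```bash
python3 - <<'E'
import cv2
a=cv2.imread("pics/top0.png")[110:310,290:430];b=cv2.imread("pics/side0.png")[150:280,190:410]
g=lambda x:cv2.convertScaleAbs(x,alpha=1.4,beta=10)
cv2.imwrite("pics/tc.png",g(cv2.resize(a[90:200,:],None,fx=5,fy=5,interpolation=2)))
cv2.imwrite("pics/sc.png",cv2.resize(b[:,50:],None,fx=4.5,fy=4.5,interpolation=2))
E
```

```text
(no output)
```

View pics/tc.png

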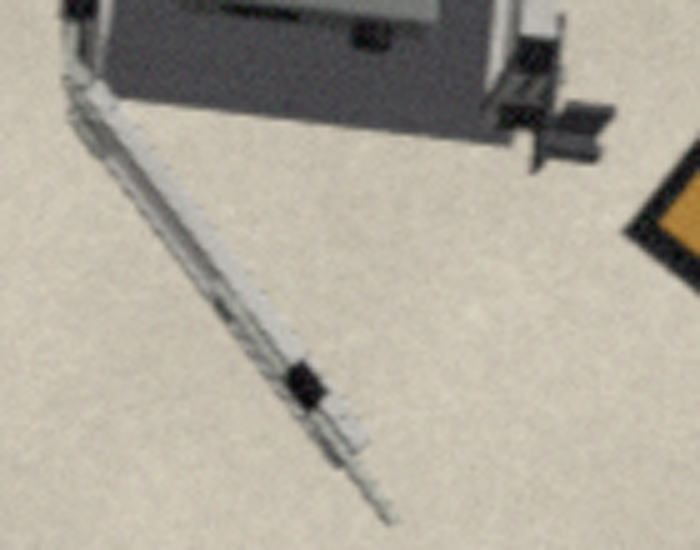

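View pics/sc.png

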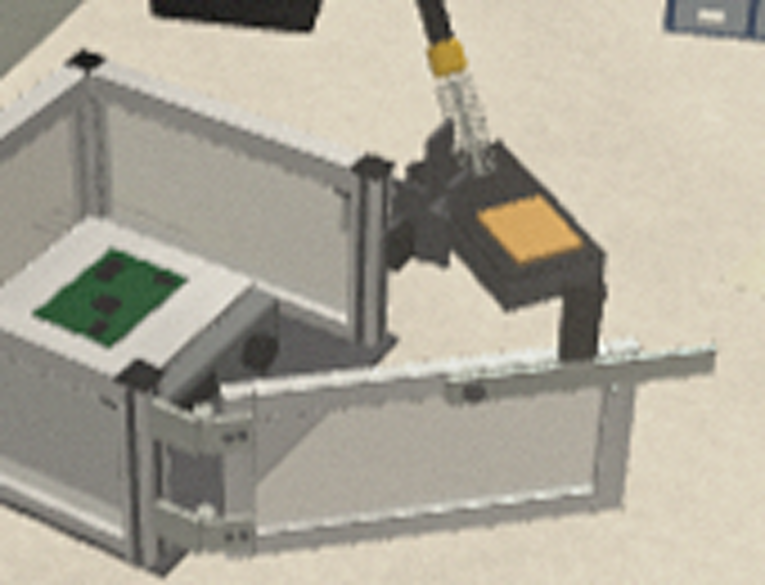

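The top crop shows the tab's bead at (351,277), the bar tip at (368.4,304.2) and the pivot screw at about (334,261). The side crop shows the bar tip top at (399,229.5), the pivot screw at (345,237.3) and the tab at about (369,222). Next I'll triangulate these and check them against the given sizes.

```bash
cat >h.py <<'E'
import cv2,numpy as np
C={"side":(543.1716,315.6257,238.0803,[[-0.9096,-0.4149,0.0194,0.5549],[-0.2775,0.5722,-0.7717,0.2168],[0.3091,-0.7074,-0.6356,1.3142]]),
"top":(478.6334,316.9181,236.4449,[[-0.0026,-1.0,-0.0021,0.0876],[-0.9785,0.0029,-0.2061,0.5975],[0.2061,0.0015,-0.9785,1.2886]])}
def ray(n,p):
    f,cx,cy,T=C[n];T=np.array(T);R=T[:,:3];o=-R.T@T[:,3];d=R.T@np.array([(p[0]-cx)/f,(p[1]-cy)/f,1]);return o,d
def onz(n,p,z):
    o,d=ray(n,p);return o+d*(z-o[2])/d[2]
def tri(a,b):
    o1,d1=ray("top",a);o2,d2=ray("side",b)
    s=np.linalg.lstsq(np.c_[d1,-d2],o2-o1,rcond=None)[0]
    p,q=o1+s[0]*d1,o2+s[1]*d2;return (p+q)/2,np.linalg.norm(p-q)
def proj(n,P):
    f,cx,cy,T=C[n];c=np.array(T)@np.r_[P,1];return f*c[:2]/c[2]+[cx,cy]
E
python3 - <<'E'
from h import *
np.set_printoptions(precision=4,suppress=True)
print("tip",tri((368.4,304.2),(398.9,229.6)),onz("top",(368.4,304.2),.14),onz("side",(398.9,229.6),.14))
print("pivot",tri((334,261),(345.1,237.3)),onz("side",(345.1,237.3),.131))
print("tab",onz("top",(351,277),.193),onz("side",(368.9,213),.193))
im=cv2.imread("pics/top0.png");g=im.max(2)
n,l,st,c=cv2.connectedComponentsWithStats((g<60).astype('u1')[110:310,290:430])
for i in range(1,n):
    if st[i,4]>12: p=c[i]+[290,110];print("dark",p,st[i],onz("top",p,.14)[:2],onz("top",p,.195)[:2])
s=cv2.imread("pics/side0.png");g=s.max(2)
n,l,st,c=cv2.connectedComponentsWithStats((g<55).astype('u1')[150:280,190:410])
for i in range(1,n):
    if st[i,4]>12: p=c[i]+[190,150];print("sdark",p,st[i],onz("side",p,.14)[:2])
E
```

```text
tip (array([ 0.4018, -0.0478,  0.1295]), np.float64(0.0026667226439909507)) [ 0.4024 -0.0465  0.14  ] [ 0.3975 -0.0348  0.14  ]
pivot (array([0.5151, 0.0403, 0.1288]), np.float64(0.003908343506861237)) [0.5122 0.0428 0.131 ]
tab [0.4664 0.0009 0.193 ] [0.4695 0.0013 0.193 ]
dark [316.2045 124.1364] [23 11  7  7 44] [0.9021 0.087 ] [0.8764 0.0869]
dark [404.1136 134.4318] [111  21   7   8  44] [ 0.8705 -0.1573] [ 0.8461 -0.1467]
dark [368.2128 135.1277] [58 23 41  5 47] [ 0.8688 -0.0575] [ 0.8445 -0.0512]
dark [355.8649 192.8593] [  21   28  102   96 3731] [ 0.7017 -0.0199] [ 0.6848 -0.0153]
dark [354.3113 173.8717] [ 50  53  30  22 530] [ 0.7557 -0.0167] [ 0.7364 -0.0123]
dark [306.2469 202.4444] [13 86  7 18 81] [0.6752 0.1144] [0.6594 0.113 ]
dark [423.3836 244.1195] [125 118  15  30 159] [ 0.5598 -0.1959] [ 0.5491 -0.1835]
dark [350.2182 276.9636] [ 56 162   9  11  55] [ 0.473  -0.0008] [0.4662 0.003 ]
sdark [293.9058 152.2147] [ 84   0  37   7 191] [ 0.8034 -0.258 ]
sdark [337.0667 152.8   ] [144   0   6   8  15] [ 0.684  -0.3134]
sdark [258.7857 162.8571] [66 12  6  3 14] [ 0.8692 -0.157 ]
sdark [202.4194 204.4194] [ 9 52  8  7 31] [0.9012 0.0911]
sdark [284.     237.3125] [90 83  8  8 16] [0.6444 0.1191]
```

The measurements agree with each other:
- Pivot to tip measures 143 mm (given as 142) and tab to tip 82 mm (given as 82).
- The hinge comes out at (0.639, 0.124) from three separate points, and the guard yaw at about -0.125.
- The gate angle is about 0.78.

Next I'll write the pose helper, check IK and approach the tab.

```bash
cat >>h.py <<'E'
from scipy.spatial.transform import Rotation as Ro
YAW=-0.125;H=np.array([.639,.124]);SGN=1
def tabpt(g,lift,H=H):
    ps=YAW-g;u=np.array([np.sin(ps),-np.cos(ps)]);n=np.array([np.cos(ps),np.sin(ps)])
    a=.150+.060*np.cos(lift)-.038*np.sin(lift);z=.131+.038*np.cos(lift)+.060*np.sin(lift)
    return np.r_[H+a*u-.011*n,z],u,n
def ori(g,sgn=None):
    ps=YAW-g;Y=(sgn or SGN)*np.array([np.cos(ps),np.sin(ps),0]);X=np.array([0,0,-1.]);
    return Ro.from_matrix(np.c_[X,Y,np.cross(X,Y)]).as_rotvec()
E
python3 - <<'E'
from h import *;from rig import r
np.set_printoptions(precision=3,suppress=True)
for s in(1,-1):
  for g,l in((.78,0),(.78,.2),(.4,.2),(0,.2),(-.06,0)):
    print(s,g,r.solve_ik(tabpt(g,l)[0],ori(g,s)))
for g in(.78,0):print(tabpt(g,0)[0],proj("top",tabpt(g,0)[0]+[0,0,.026]))
for p,z in(((405,226),.14),((405,226),.16),((397.4,210.4),.14)):print(onz("top",p,z))
E
```

```text
1 0.78 [-0.038  0.636 -0.105  2.116  0.162  0.397 -1.177]
1 0.78 [-0.038  0.621 -0.121  2.086  0.165  0.443 -1.19 ]
1 0.4 [ 0.166  0.682 -0.276  1.92   0.318  0.582 -0.843]
1 0 [ 0.273  0.779 -0.404  1.683  0.41   0.765 -0.451]
1 -0.06 [ 0.289  0.81  -0.411  1.65   0.428  0.772 -0.384]
-1 0.78 [ 0.58   0.948 -1.257  2.086  1.109  1.041  0.96 ]
-1 0.78 [ 0.57   0.929 -1.256  2.057  1.074  1.049  0.991]
-1 0.4 [ 0.649  0.986 -1.257  1.896  1.063  1.137  1.579]
-1 0 [-0.271  0.84   0.597  1.713 -0.63   0.79  -2.637]
-1 -0.06 [-0.213  0.851  0.521  1.679 -0.569  0.768 -2.627]
[0.467 0.003 0.169] [350.204 276.652]
[ 0.602 -0.083  0.169] [382.977 223.95 ]
[ 0.609 -0.149  0.14 ]
[ 0.604 -0.145  0.16 ]
[ 0.652 -0.131  0.14 ]
```

```bash
python3 - <<'E'
from h import *;from rig import r
np.set_printoptions(precision=3,suppress=True)
g=.78;p=tabpt(g,0)[0]
r.move_ptp(p+[0,0,.16],ori(g))
r.servo_line(p+[0,0,.0665],feed=.12)
s=r.observe();print(s["time_s"],s["tool_pos"],s["ft_force"],s["moment"])
for n in("side","top"):cv2.imwrite(f"pics/{n}1.png",r.get_image(n)["frame"][:,:,::-1])
a=cv2.imread("pics/side1.png")[140:270,300:420];b=cv2.imread("pics/top1.png")[210:340,290:410]
cv2.imwrite("pics/c1.png",np.hstack([cv2.resize(x,(380,int(380*x.shape[0]/x.shape[1]))) for x in (a,b)]))
E
```

```text
3.4167 [0.468 0.003 0.236] [ 0.382 -0.303 -0.191] [ 0.013 -0.043 -0.022]
```

View pics/c1.png

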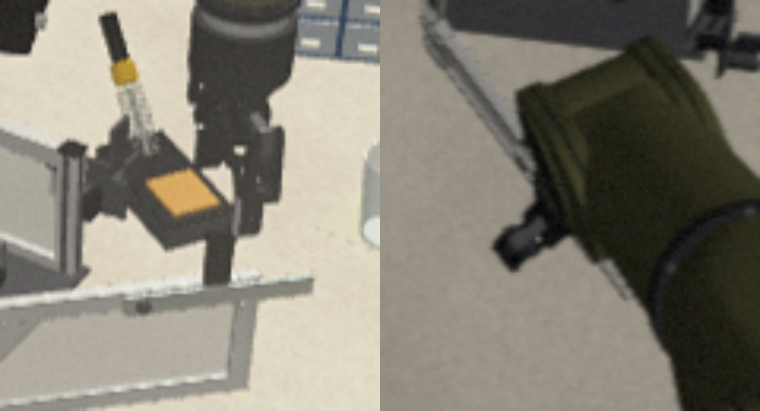

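In the side half the open fingers straddle the tab, with fingertips near (205,165) and (245,235) and the tab at (218,255). The top half shows the outer finger on the leaf's outer side. I'll descend and pinch.

```bash
python3 - <<'E'
from h import *;from rig import r
np.set_printoptions(precision=3,suppress=True)
p=tabpt(.78,0)[0]
f0=r.observe()["ft_force"]
for z in(.03,.0):
    r.servo_line(p+[0,0,z],feed=.06);s=r.observe();print(s["tool_pos"],s["ft_force"])
r.grip(.0)
r.wait(.3);s=r.observe();print(s["time_s"],s["width"],s["tool_pos"],s["ft_force"],s["moment"])
for n in("side","top"):cv2.imwrite(f"pics/{n}2.png",r.get_image(n)["frame"][:,:,::-1])
a=cv2.imread("pics/side2.png")[140:270,300:420];b=cv2.imread("pics/top2.png")[210:340,290:410]
cv2.imwrite("pics/c2.png",np.hstack([cv2.resize(x,(380,int(380*x.shape[0]/x.shape[1]))) for x in (a,b)]))
E
```

```text
[0.467 0.003 0.199] [ 0.119 -0.047  0.379]
[0.467 0.003 0.169] [-0.496 -1.057  0.543]
5.9 0.009730700412323825 [0.467 0.002 0.169] [ 2.674 -3.301  3.986] [-0.766 -0.411 -0.841]
```

View pics/c2.png

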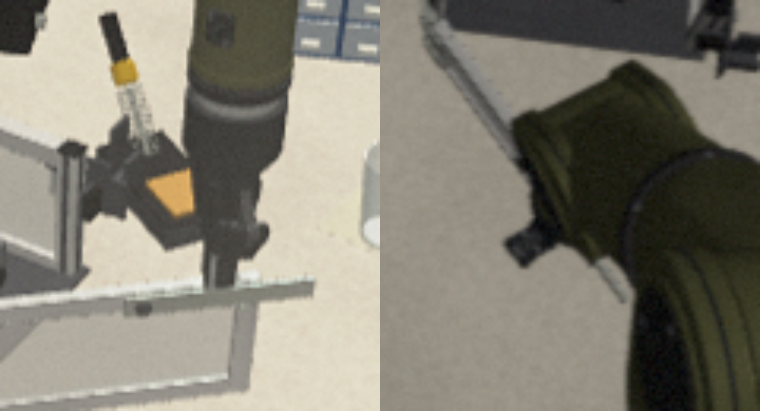

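The tab is pinched: the width is 9.7 mm against its 10 mm, and the camera shows the fingers around the tab. There is a small yaw preload (moment z -0.84). I'll trim the yaw, then lift the bar in steps while watching the force.

```bash
cat >>h.py <<'E'
def st(r,tag,u,n):
    s=r.observe();f=s["ft_force"];print(tag,"t%.1f"%s["time_s"],s["tool_pos"].round(4),"Fu %.1f Fn %.1f Fz %.1f Mz %.2f w%.4f"%(f[:2]@u,f[:2]@n,f[2],s["moment"][2],s["width"]),flush=True);return f[:2]@u,f[:2]@n,f[2],s["moment"][2]
E
python3 - <<'E'
from h import *;from rig import r
p,u,n=tabpt(.78,0)
st(r,"0",u,n)
for dg in(.01,.02,.03):
    r.servo_line(p,ori(.78+dg),feed=.03);r.wait(.2);st(r,dg,u,n)
for l in(.05,.1,.15,.2,.24):
    q=tabpt(.80,l,H)[0]-tabpt(.80,0)[0]+p
    r.servo_line(q,ori(.8),feed=.05);r.wait(.15);st(r,l,u,n)
E
```

```text
0 t6.0 [0.4674 0.0025 0.1692] Fu 0.9 Fn 2.7 Fz 4.4 Mz -0.86 w0.0093
0.01 t6.5 [0.4671 0.003  0.1692] Fu 1.3 Fn 3.8 Fz 4.7 Mz -0.72 w0.0094
0.02 t6.9 [0.4669 0.0033 0.1692] Fu 1.6 Fn 3.8 Fz 5.4 Mz -0.57 w0.0096
0.03 t7.3 [0.4667 0.0036 0.1692] Fu 1.5 Fn 2.7 Fz 5.1 Mz -0.48 w0.0091
0.05 t7.8 [0.4679 0.004  0.1713] Fu -0.8 Fn 3.0 Fz -10.3 Mz -0.71 w0.0092
0.1 t8.2 [0.4696 0.0051 0.1746] Fu 0.4 Fn 2.7 Fz -10.5 Mz -0.70 w0.0092
0.15 t8.6 [0.4716 0.0064 0.1777] Fu 3.2 Fn 3.2 Fz -6.7 Mz -0.64 w0.0094
0.2 t8.9 [0.4733 0.0077 0.1803] Fu 4.8 Fn 2.2 Fz -6.4 Mz -0.72 w0.0093
0.24 t9.3 [0.4748 0.0089 0.1823] Fu 5.2 Fn 3.1 Fz -5.9 Mz -0.70 w0.0093
```

Lifting went smoothly with low forces. Now I'll swing with small radial and yaw compliance, checking the force at each step, and stop well short of the buffer.

```bash
cat >>h.py <<'E'
import json
def save(**k):json.dump(k,open("st.json","w"))
def load():return json.load(open("st.json"))
def go(r,g,l,S,feed=.06):
    p,u,n=tabpt(g,l);p[:2]+=S["du"]*u
    r.servo_line(p,ori(g+S["dy"]),feed=feed);return u,n
def adapt(S,f):
    S["du"]+=float(np.clip(2e-4*f[0],-.0008,.0008));S["dy"]+=float(np.clip(-.03*f[3],-.012,.012))
E
python3 - <<'E'
from h import *;from rig import r
S=dict(du=0.,dy=.02)
for g in np.arange(.75,.145,-.05):
    u,n=go(r,g,.24,S);f=st(r,"%.2f"%g,u,n);adapt(S,f)
    if max(map(abs,f[:3]))>18:print("STOP");break
print(S);save(g=float(g),l=.24,**S)
for n_ in("side","top"):cv2.imwrite(f"pics/{n_}3.png",r.get_image(n_)["frame"][:,:,::-1])
a=cv2.imread("pics/side3.png")[140:280,240:400];b=cv2.imread("pics/top3.png")[180:320,290:450]
cv2.imwrite("pics/c3.png",np.hstack([cv2.resize(x,(400,350),interpolation=2) for x in (a,b)]))
E
```

```text
0.75 t9.6 [0.4783 0.0036 0.1823] Fu 4.8 Fn 3.1 Fz -5.4 Mz -0.67 w0.0092
0.70 t9.9 [ 0.484  -0.0043  0.1823] Fu 4.7 Fn 1.8 Fz -5.2 Mz -0.49 w0.0093
0.65 t10.2 [ 0.4899 -0.0117  0.1823] Fu 6.3 Fn -0.0 Fz -4.5 Mz -0.06 w0.0092
0.60 t10.6 [ 0.4964 -0.0193  0.1822] Fu 4.9 Fn -0.5 Fz -3.8 Mz -0.05 w0.0094
0.55 t10.9 [ 0.5034 -0.0266  0.1822] Fu 5.5 Fn -1.3 Fz -4.8 Mz 0.14 w0.0089
0.50 t11.2 [ 0.511  -0.0338  0.1822] Fu 4.5 Fn -0.0 Fz -5.0 Mz -0.01 w0.0094
0.45 t11.5 [ 0.5188 -0.0405  0.1822] Fu 2.3 Fn -0.4 Fz -6.9 Mz 0.05 w0.0091
0.40 t11.8 [ 0.527  -0.0467  0.1822] Fu 2.0 Fn -0.4 Fz -7.7 Mz 0.07 w0.0092
0.35 t12.2 [ 0.5355 -0.0525  0.1822] Fu 1.6 Fn -0.1 Fz -6.9 Mz 0.03 w0.0096
0.30 t12.5 [ 0.5442 -0.0579  0.1822] Fu 0.9 Fn -0.3 Fz -6.9 Mz 0.05 w0.0090
0.25 t12.8 [ 0.5533 -0.0628  0.1822] Fu 1.1 Fn 1.0 Fz -6.9 Mz -0.06 w0.0093
0.20 t13.1 [ 0.5624 -0.0672  0.1822] Fu 0.7 Fn 0.3 Fz -6.0 Mz 0.13 w0.0091
0.15 t13.5 [ 0.5721 -0.0712  0.1822] Fu 1.8 Fn -1.1 Fz -6.0 Mz 0.01 w0.0094
{'du': 0.006902104229654964, 'dy': 0.03528095203149554}
```

View pics/c3.png

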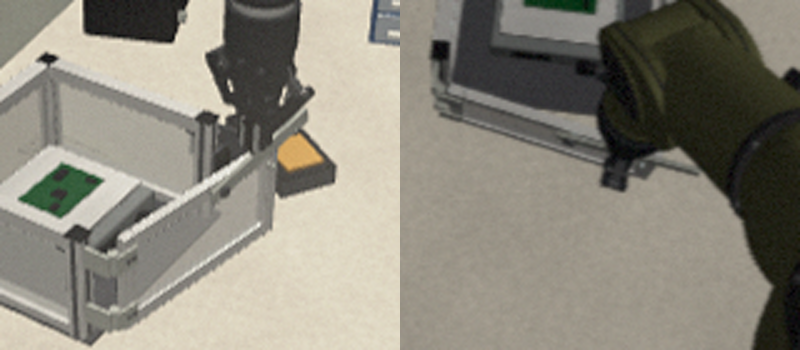

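The bar is visibly lifted, with its tip above the leaf line at (303,115) in the side half, and the gate is nearly shut with small forces. I'll estimate the buffer load from the moment about the hinge and close in fine steps.

```bash
cat >>h.py <<'E'
def fb(r,u,n,N=6,dt=.03):
    F=[]
    for _ in range(N):
        r.wait(dt);s=r.observe();f=s["ft_force"];F.append([f[:2]@u,f[:2]@n,f[2],s["moment"][2]])
    F=np.mean(F,0);return F,-(F[1]*.2+F[3])/.241,s
E
python3 - <<'E'
from h import *;from rig import r
S=load();g=S["g"];l=S["l"]
while g>-.075:
    g-=.01 if g>.105 else .005
    u,n=go(r,g,l,S,.03);F,B,s=fb(r,u,n)
    print("%.3f t%.1f"%(g,s["time_s"]),F.round(1),"B %.2f"%B,s["tool_pos"].round(4),flush=True)
    if B<2: adapt(S,F)
    if B>3.5 or abs(F[0])>15:break
S["g"]=g;save(**S);print(S)
E
```

```text
0.140 t14.0 [ 2.4 -0.4 -5.8  0.1] B 0.06 [ 0.5744 -0.0721  0.1822]
0.130 t14.5 [ 1.1  0.4 -6.3  0. ] B -0.43 [ 0.5764 -0.0729  0.1822]
0.120 t14.9 [ 0.2  0.5 -7.2 -0. ] B -0.31 [ 0.5783 -0.0737  0.1822]
0.110 t15.4 [-0.9  0.4 -7.6  0. ] B -0.43 [ 0.5802 -0.0743  0.1822]
0.100 t15.8 [-0.9  0.2 -7.3  0. ] B -0.30 [ 0.5822 -0.075   0.1822]
0.095 t16.3 [-0.5  0.4 -7.   0. ] B -0.42 [ 0.5832 -0.0753  0.1822]
0.090 t16.7 [ 0.4  0.6 -6.8 -0. ] B -0.39 [ 0.5842 -0.0756  0.1822]
0.085 t17.2 [ 0.7  0.2 -6.1  0. ] B -0.20 [ 0.5852 -0.0759  0.1822]
0.080 t17.6 [ 0.5  0.3 -6.   0. ] B -0.27 [ 0.5862 -0.0762  0.1822]
0.075 t18.1 [ 0.7  0.5 -6.  -0. ] B -0.42 [ 0.5872 -0.0765  0.1822]
0.070 t18.5 [ 0.6  0.1 -5.9  0. ] B -0.12 [ 0.5881 -0.0768  0.1822]
0.065 t19.0 [ 0.2  0.2 -6.4 -0. ] B -0.07 [ 0.5892 -0.0771  0.1822]
0.060 t19.4 [-0.3  0.2 -6.4  0. ] B -0.31 [ 0.5901 -0.0774  0.1822]
0.055 t19.9 [-0.4  0.5 -6.9 -0. ] B -0.34 [ 0.5912 -0.0777  0.1822]
0.050 t20.3 [-0.   0.2 -6.6  0. ] B -0.29 [ 0.5921 -0.078   0.1822]
0.045 t20.8 [ 0.2  0.2 -6.4  0. ] B -0.23 [ 0.5932 -0.0782  0.1822]
0.040 t21.2 [
[... 949 characters left out ...]
5 [-0.   0.2 -6.5  0. ] B -0.20 [ 0.6084 -0.0817  0.1822]
-0.035 t28.0 [-0.7  0.3 -6.9  0. ] B -0.26 [ 0.6094 -0.0819  0.1822]
-0.040 t28.4 [-0.3  0.6 -6.4  0. ] B -0.50 [ 0.6104 -0.082   0.1822]
-0.045 t28.9 [ 0.3  0.3 -6.1  0. ] B -0.24 [ 0.6115 -0.0822  0.1822]
-0.050 t29.3 [ 0.5  0.  -6.   0. ] B -0.08 [ 0.6125 -0.0823  0.1822]
-0.055 t29.8 [ 0.6 -0.  -5.8 -0. ] B 0.03 [ 0.6135 -0.0825  0.1821]
-0.060 t30.2 [ 0.8 -1.2 -4.9 -0. ] B 1.11 [ 0.6143 -0.0827  0.1821]
-0.065 t30.7 [ 0.6 -2.6 -4.1 -0. ] B 2.21 [ 0.6152 -0.0828  0.1821]
-0.070 t31.1 [ 0.3 -5.3 -3.2 -0. ] B 4.53 [ 0.6161 -0.083   0.1821]
{'g': -0.07000000000000055, 'l': 0.24, 'du': 0.008756317207462746, 'dy': 0.028441554845103037}
```

The buffer was met at g ≈ -0.058, and the load now rises as expected (about 4.5 N). I'll press to about 6.5 N, then lower the bar in steps while holding that load.

```bash
python3 - <<'E'
from h import *;from rig import r
S=load();g=S["g"];l=S["l"];B=0
def rep():
    print("g%.4f l%.2f t%.1f"%(g,l,s["time_s"]),F.round(1),"B %.2f"%B,s["tool_pos"].round(4),flush=True)
for _ in range(6):
    u,n=go(r,g,l,S,.02);F,B,s=fb(r,u,n,8);rep()
    if B>=6.0:break
    g-=float(np.clip((6.5-B)/400,.001,.003))
ok=B<8.5
while ok and l>.001:
    l=max(l-.03,0);u,n=go(r,g,l,S,.03);F,B,s=fb(r,u,n,5);rep()
    if F[2]>15 or abs(F[0])>15:print("STOP");break
    S["du"]+=float(np.clip(2e-4*F[0],-5e-4,5e-4))
    if B<5.8:g-=.001
    elif B>7.6:g+=.001
S["g"]=g;S["l"]=l;save(**S)
E
```

```text
g-0.0700 l0.24 t31.6 [-0.2 -5.2 -3.1 -0. ] B 4.49 [ 0.6162 -0.083   0.1821]
g-0.0730 l0.24 t32.1 [-0.  -5.6 -3.2 -0.1] B 4.98 [ 0.6166 -0.0831  0.1821]
g-0.0760 l0.24 t32.7 [ 0.1 -6.3 -2.8 -0.1] B 5.74 [ 0.617  -0.0832  0.1821]
g-0.0779 l0.24 t33.2 [ 0.2 -6.7 -2.6 -0.1] B 6.12 [ 0.6173 -0.0832  0.182 ]
g-0.0779 l0.21 t33.6 [-1.  -7.9  3.  -0.2] B 7.36 [ 0.6177 -0.0837  0.1816]
g-0.0779 l0.18 t34.0 [-0.9 -8.9  6.7 -0.2] B 8.24 [ 0.6176 -0.0846  0.1806]
g-0.0769 l0.15 t34.4 [-1.1 -9.3  8.7 -0.2] B 8.45 [ 0.6176 -0.0856  0.1794]
g-0.0759 l0.12 t34.8 [-1.  -9.1  9.1 -0.2] B 8.27 [ 0.6174 -0.0868  0.1778]
g-0.0749 l0.09 t35.3 [-0.1 -8.9  9.4 -0.1] B 7.74 [ 0.6173 -0.088   0.1762]
g-0.0739 l0.06 t35.7 [-0.1 -7.9  8.  -0.1] B 6.86 [ 0.6172 -0.0894  0.1744]
g-0.0739 l0.03 t36.1 [-0.4 -8.3  8.7 -0. ] B 7.03 [ 0.6171 -0.0906  0.1727]
g-0.0739 l0.00 t36.5 [-0.2 -8.3  7.9 -0.1] B 7.20 [ 0.617  -0.0918  0.1708]
```

```bash
python3 - <<'E'
from h import *;from rig import r
S=load();g=S["g"];p,u,n=tabpt(g,0);p[:2]+=S["du"]*u
for d in(.001,.002,.003):
    r.servo_line(p-[0,0,d],feed=.02);F,B,s=fb(r,u,n,5);print(d,"t%.1f"%s["time_s"],F.round(1),"B %.2f"%B,s["tool_pos"].round(4),flush=True)
    if F[2]>14:break
for n_ in("side","top"):cv2.imwrite(f"pics/{n_}4.png",r.get_image(n_)["frame"][:,:,::-1])
a=cv2.imread("pics/side4.png")[160:280,250:370];b=cv2.imread("pics/top4.png")[180:300,300:420]
cv2.imwrite("pics/c4.png",np.hstack([cv2.resize(x,(400,400),interpolation=2) for x in (a,b)]))
E
```

```text
0.001 t36.9 [ 0.5 -8.8  9.1 -0. ] B 7.54 [ 0.617  -0.0922  0.17  ]
0.002 t37.3 [ 1.1 -9.4 11.8 -0. ] B 7.92 [ 0.617  -0.0926  0.1693]
0.003 t37.8 [  1.  -10.5  16.3  -0.1] B 9.03 [ 0.617  -0.0926  0.1691]
```

View pics/c4.png

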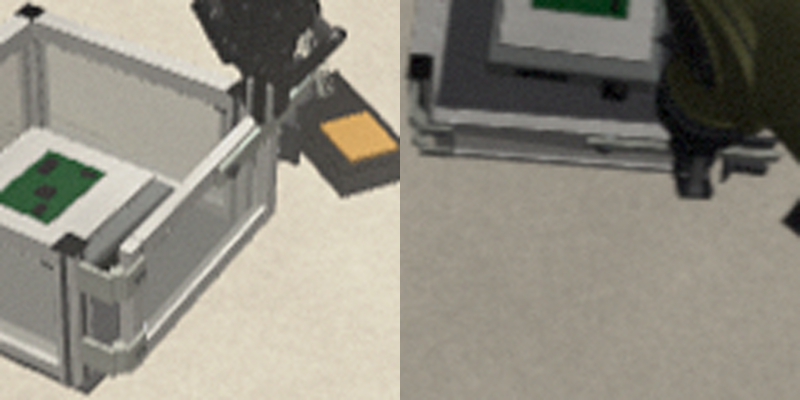

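The downward force rises sharply at z = 0.169, the level read before the lift, so the bar is on its stop pin. In the top half the bar tip lies inside the keeper's U, near (760,155). I'll ease off the push, release and retreat straight up.

```bash
python3 - <<'E'
from h import *;from rig import r
S=load();g=S["g"];p,u,n=tabpt(g,0);p[:2]+=S["du"]*u
r.servo_line(p,feed=.02);F,B,s=fb(r,u,n,4);print(F.round(1),B)
for k in range(1,5):
    u,n=go(r,g+.002*k,0,S,.01);F,B,s=fb(r,u,n,4);print(k,F.round(1),"B %.2f"%B)
    if B<2.5:break
r.grip(.085);r.wait(.2);F,B,s=fb(r,u,n,3);print(F.round(1),s["width"],s["time_s"])
q=s["tool_pos"]
r.servo_line(q+[0,0,.10],feed=.08)
r.servo_line(q+[-.05,.0,.22],feed=.2)
r.goto_joints([1.308,.689,-.195,1.565,.157,.902,-.215]);r.wait(.3)
s=r.observe();print(s["time_s"],s["tool_pos"],s["ft_force"])
for n_ in("side","top"):cv2.imwrite(f"pics/{n_}5.png",r.get_image(n_)["frame"][:,:,::-1])
a=cv2.imread("pics/side5.png")[160:280,250:370];b=cv2.imread("pics/top5.png")[190:260,300:420]
cv2.imwrite("pics/c5.png",np.hstack([cv2.resize(a,(400,400),interpolation=2),cv2.copyMakeBorder(cv2.resize(b,(400,233),interpolation=2),0,167,0,0,0)]))
d=cv2.resize(cv2.imread("pics/top5.png")[195:250,345:425],(800,550),interpolation=2);cv2.imwrite("pics/d5.png",d)
E
```

```text
[-0.2 -6.  -0.1 -0.2] 5.567054328113149
1 [-0.  -5.9 -0.1 -0.1] B 5.46
2 [-0.  -5.9 -0.1 -0.1] B 5.31
3 [-0.5 -4.8 -0.3 -0.1] B 4.41
4 [-0.6 -4.7  0.8 -0. ] B 4.05
[ 0.3 -0.1  0.1 -0. ] 0.08492191666286808 40.8417
45.65 [ 0.18350194 -0.59782372  0.25356256] [-0.48215404  0.52196944 -0.46870057]
```

View pics/c5.png

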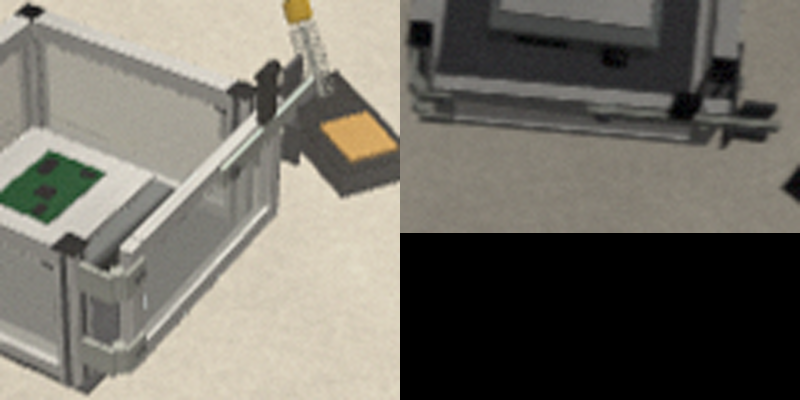

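View pics/d5.png

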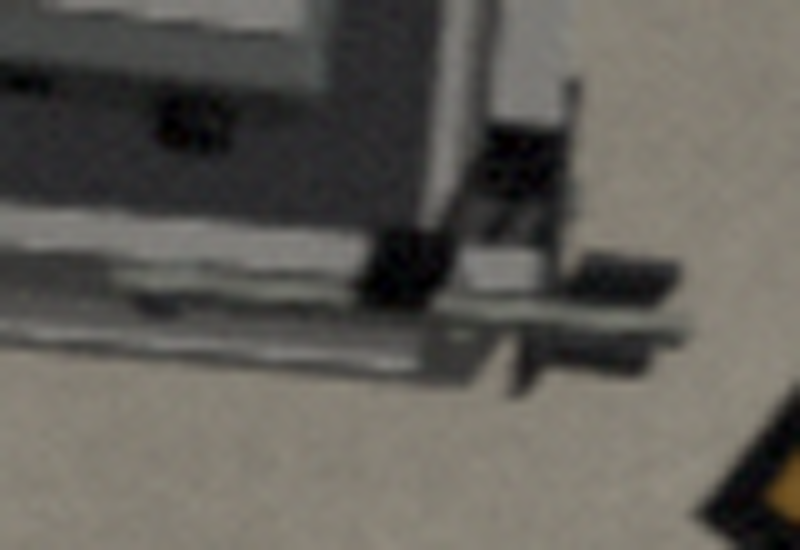

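The close-up shows the bar level, running from (120,280) to (690,325), in the slot between the striker at (600,355) and the back wall at (630,280). The gate is shut and the arm is clear of everything.

```bash
python3 - <<'E'
from rig import r
import cv2,numpy as np
a=cv2.imread("pics/top0.png").astype(int);b=cv2.imread("pics/top5.png").astype(int)
d=(np.abs(cv2.GaussianBlur((a-b).astype('f4'),(5,5),0)).max(2)>25).astype('u1')
n,l,s,c=cv2.connectedComponentsWithStats(d);print([x.tolist() for x in s[1:] if x[4]>15])
print(r.observe()["time_s"],r.sign_off())
E
```

```text
[[310, 212, 72, 13, 462], [307, 217, 102, 17, 615], [382, 219, 6, 7, 31], [307, 227, 61, 77, 570]]
the job is handed in; nothing more can be done
45.75 None
```

The guard is shut and latched, and I handed the job in at 45.8 s of the 70 s allowed; the hand-in reports no verdict.

I pinched the thumb tab, lifted the bar about 0.24 rad and swung the gate home. I pressed it gently on the buffer, with an estimated load of about 6–8 N, briefly 9 N at the bottom of the stroke. With the gate still pressed, I lowered the bar onto its stop pin, eased off, let go and moved the arm clear.

**Last checks**
- **Bar down:** the push-down force rose sharply at z = 0.169, the tool height before the lift. The final top view shows the bar in the slot between the striker and the back wall.
- **Gate snug:** the estimated load was still about 4 N just before release, which matches the buffer holding the bar against the striker.
- **Bystanders:** comparing the top view before and after shows changes only at the gate, so nothing else moved.
- **Forces:** contact forces I read stayed below about 20 N.

**What disagreed**
- **Radial reach:** following the tab took about 9 mm more reach outward from the hinge than my first estimate. The compliance during the swing took this up.
- **Gate angle:** in my frame the buffer was met at about -0.058 and the gate pressed to about -0.078, past the stated -0.06 limit. I put this down to a small error in my guard yaw or hinge estimate, and did not measure the final angle independently.

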